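Close and clip the sealed parts box

ROBOT

A 6-joint arm with a two-finger parallel gripper is mounted at the origin on the work surface. World frame = base frame: x ahead of the robot, y to its left, z up, the work surface at z = 0. Lengths are in mm, angles in degrees, forces in N, time in s.
With the tool pointing down it reaches from about 300 to 850 mm from the base axis. Payload 4.2 kg.
Tool frame: the origin (TCP) lies between the finger pads; the fingertips stand 22 mm ahead of it and the grasp point (between the pads) lies 3 mm ahead of it; z points along the fingers, y is the direction in which the jaws open and shut (so a half turn about z gives the same grasp; the last joint's range is limited). The gripper opens to 91 mm and grips with 3 to 60 N. Pads are 32 mm wide; open, the fingers measure 118 mm over their backs; the gripper's body (76 mm by 178 mm) begins 60 mm behind the grasp point.
Start: joints at [-74.141, 18.312, 89.639, -0, 72.044, -1.146], TCP at [168.168, -549.873, 235.976] pointing down, gripper open.
Joint ranges: [-177.97, 177.97], [-48.28, 115.42], [12.27, 149.76], [-77.06, 257.06], [2.81, 150.46], [-146.56, 146.56]. Speed limits (degrees/s): [147.25, 147.25, 180, 180, 180, 180].

INTERFACE

Orientations are given as [roll, pitch, yaw] about the fixed x, y, z axes, in that order (R = Rz(yaw) Ry(pitch) Rx(roll)).
In Python, from workcell import telemetry, cams, env gives the robot as it stands.
- The arm moves only by the shell command python3 -m inch 'ROWS' [FORCE]. ROWS is JSON, a list of rows, each an object of numbers: "x", "y", "z": the shift along the tool's x, y, z in cm; "yaw": the turn about the tool's z in units of 5 degrees (1.0 is 5 degrees); "gripper": the gripper's target within -1 to 1 (fully open at 1, half-way at 0, shut at -1). A call has 1 to 12 rows; each row shifts and turns the commanded pose from where the row before left it, along the tool's axes as they then stand; what a row does not reach is not made up. A row lasts 1/12 s, in which the tool goes at most 41.7 mm and 7.16 degrees, less where a joint would pass 70% of its speed; a pose out of reach is approached as far as the arm can. A call is refused whole if a number of a shift passes 4.17 or a number of a turn 1, either way. A call with a gripper value outside its range is refused whole. The fingers move at their own pace and stop on an object; FORCE is the grip in N (left out, the last holds). Time passes only in rows, so rows that do not move let the fingers close. It gives the time, the measured TCP pose, the force and the opening at its end, in the units of the state.
- telemetry.state(): the state, without advancing time (a new reading comes with each control period).
- cams.grab_frame(name): name is "scene" or "side" or "wrist"; returns a dict with "pixels" (384x512x3 uint8, red, green, blue), "mtx" (3x3 intrinsics, pixels), "rvec" (rotation vector, rad) and "tvec" (3), from world to camera coordinates, as OpenCV has them. Camera axes: x right, y down, z forward; pixel columns grow to the right and rows downward; lengths in mm; the calibration is good to about 2 mm. A picture is of the moment at which its call begins. There is no depth.
- env.job_done(): hands the job in, once; it reports no verdict.
The state is a dict: "time_s": time; "qpos": joint angles; "qvel": joint speeds; "effort": joint torques, N m; "ee_pos": TCP position; "ee_rot": TCP orientation; "force": force on the tool from outside, world axes, zero at the start; "torque": the same for the moment, N m; "gripper_width": finger opening in mm.
Only numpy, scipy, OpenCV 4.12 (cv2) and the standard library are available. Lean on these libraries where they do the work, as an engineer would, in place of code of your own. Each camera call takes 0.05 s, during which the arm holds its last target. There are 200 camera calls.

TASK

Put the lid fully onto the grey parts box, then snap its four clips shut over the lid's edge so that the seal is pressed evenly: after the first clip (any one) do the one at the diagonally opposite corner, then one of the other two, then the last. Shut no clip before the lid is on, and leave the carton, basket, tub and brass elbow where they are.

Things in the scene. Friction and masses are not known exactly. Their poses are not given: they have to be found in the camera images.
- box: Open grey plastic parts box, 120 (its x) x 150 (its y) x 70 mm high, walls 4 mm, fixed firm, brass fittings inside below 45 mm. Origin: centre of its underside, z up. Turned at most 25 degrees, so its -x side is the near side (to the robot) and its +y end the left end. Two steel clips are hinged outside each 150 mm wall, one near each corner.
- lid: Grey plastic lid lying right way up on the bench, about 0.2 kg. Origin: centre of its underside. Upwards: black rubber plug 102 (x) x 132 mm (y), 8 mm deep, its lower 4 mm only 96 x 126; plate 120 x 150 from 8 to 14 mm; in the middle an upright grip bar, 16 mm thick along x, 50 mm along y, from 14 to 46 mm.
- lid_grip (a point): Middle of the lid's grip bar, on the lid's z axis, 36 mm above the lid's origin: pinch the bar here across its 16 mm (lid x).
- box_rim (a point): Centre of the box mouth at rim height, 70 mm above its underside. The mouth is 112 x 142 mm: the lid's plug enters with 5 mm play all round. Fully on, the plate lies on the rim, the lid's origin 62 mm and its plate top 76 mm above the box's origin. The lid may go on either way round (half turn).
- clip_nl (a joint): Hinge angle (rad) of the near left clip: 0 folded outward (its rest when open, give or take 0.2), 0.38 upright, 1.95 shut, flat over the lid's edge (stop). Hinge axis along box y at box x -68, y +48, z 68 mm. Over-centre spring: pushing it over takes about 4 to 6 N near the tip; up to about 1.4 rad it is pushed back outward, beyond that it snaps shut and stays.
- clip_nl_tip (a point): On the near left clip's steel arm (25 mm wide, 34 mm long from its hinge line): middle of the outer face (top face when shut), 26 mm along from the hinge line; moves with the clip. Shut, the arm points inward, level, its underside 77 and top face 81 mm above the bench.
- clip_nr (a joint): Hinge angle (rad) of the near right clip: 0 folded outward (its rest when open, give or take 0.2), 0.38 upright, 1.95 shut, flat over the lid's edge (stop). Hinge axis along box y at box x -68, y -48, z 68 mm. Over-centre spring: pushing it over takes about 4 to 6 N near the tip; up to about 1.4 rad it is pushed back outward, beyond that it snaps shut and stays.
- clip_nr_tip (a point): On the near right clip's steel arm (25 mm wide, 34 mm long from its hinge line): middle of the outer face (top face when shut), 26 mm along from the hinge line; moves with the clip. Shut, the arm points inward, level, its underside 77 and top face 81 mm above the bench.
- clip_fl (a joint): Hinge angle (rad) of the far left clip: 0 folded outward (its rest when open, give or take 0.2), 0.38 upright, 1.95 shut, flat over the lid's edge (stop). Hinge axis along box y at box x +68, y +48, z 68 mm. Over-centre spring: pushing it over takes about 4 to 6 N near the tip; up to about 1.4 rad it is pushed back outward, beyond that it snaps shut and stays.
- clip_fl_tip (a point): On the far left clip's steel arm (25 mm wide, 34 mm long from its hinge line): middle of the outer face (top face when shut), 26 mm along from the hinge line; moves with the clip. Shut, the arm points inward, level, its underside 77 and top face 81 mm above the bench.
- clip_fr (a joint): Hinge angle (rad) of the far right clip: 0 folded outward (its rest when open, give or take 0.2), 0.38 upright, 1.95 shut, flat over the lid's edge (stop). Hinge axis along box y at box x +68, y -48, z 68 mm. Over-centre spring: pushing it over takes about 4 to 6 N near the tip; up to about 1.4 rad it is pushed back outward, beyond that it snaps shut and stays.
- clip_fr_tip (a point): On the far right clip's steel arm (25 mm wide, 34 mm long from its hinge line): middle of the outer face (top face when shut), 26 mm along from the hinge line; moves with the clip. Shut, the arm points inward, level, its underside 77 and top face 81 mm above the bench.
- carton: Open cardboard carton of brass fittings, 150 x 110 x 60 mm, a bystander beyond the work; leave alone. Origin: centre of its underside.
- basket: White slatted plastic basket, 200 x 150 x 100 mm, a bystander to the right; leave alone. Origin: centre of its underside.
- grease_tub: White plastic tub with lid, 80 mm across, 90 mm high, a bystander to the left; leave alone. Origin: centre of its underside.
- elbow: Brass pipe elbow, about 55 x 50 x 25 mm, lying on the near side of the work; a bystander, leave alone. Origin: on its underside.
Mind the look-alikes: they are no part of the job. What is shaped like the lid but orange is not meant. Leave any red look-alike of the box alone.

How it is judged (in metres and radians):
On the way, in this order (a step that is already met when the one before it is completed fails the run):
1. the lid is fully on the box with all four clips still open (z of lid in the frame of box between 0.06 and 0.0637 m and horizontal distance between lid and box below 0.009 m and angle between lid's own z axis and vertical below 0.02 rad and angle between the y axis of lid and the y axis of box, either way round below 0.12 rad and value of joint each of clip_nl, clip_nr, clip_fl, clip_fr below 0.95 rad), for 0.2 s.
2. one clip is shut, the other three open, lid on (z of lid in the frame of box between 0.06 and 0.0637 m and horizontal distance between lid and box below 0.009 m and angle between lid's own z axis and vertical below 0.02 rad and angle between the y axis of lid and the y axis of box, either way round below 0.12 rad and ((value of joint clip_nl above 1.85 rad and value of joint each of clip_nr, clip_fl, clip_fr below 0.95 rad) or (value of joint each of clip_nl, clip_fl, clip_fr below 0.95 rad and value of joint clip_nr above 1.85 rad) or (value of joint each of clip_nl, clip_nr, clip_fr below 0.95 rad and value of joint clip_fl above 1.85 rad) or (value of joint each of clip_nl, clip_nr, clip_fl below 0.95 rad and value of joint clip_fr above 1.85 rad))), for 0.1 s.
3. the diagonally opposite clip is shut too, the other two open (z of lid in the frame of box between 0.06 and 0.0637 m and horizontal distance between lid and box below 0.009 m and angle between lid's own z axis and vertical below 0.02 rad and angle between the y axis of lid and the y axis of box, either way round below 0.12 rad and ((value of joint each of clip_nl, clip_fr above 1.85 rad and value of joint each of clip_nr, clip_fl below 0.95 rad) or (value of joint each of clip_nl, clip_fr below 0.95 rad and value of joint each of clip_nr, clip_fl above 1.85 rad))), for 0.1 s.
4. a third clip is shut, one still open (z of lid in the frame of box between 0.06 and 0.0637 m and horizontal distance between lid and box below 0.009 m and angle between lid's own z axis and vertical below 0.02 rad and angle between the y axis of lid and the y axis of box, either way round below 0.12 rad and ((value of joint clip_nl below 0.95 rad and value of joint each of clip_nr, clip_fl, clip_fr above 1.85 rad) or (value of joint each of clip_nl, clip_fl, clip_fr above 1.85 rad and value of joint clip_nr below 0.95 rad) or (value of joint each of clip_nl, clip_nr, clip_fr above 1.85 rad and value of joint clip_fl below 0.95 rad) or (value of joint each of clip_nl, clip_nr, clip_fl above 1.85 rad and value of joint clip_fr below 0.95 rad))), for 0.1 s.
At the end, for the whole second after the job is handed in: The lid lies fully on the box (origin 60 to 63.7 mm above the box's origin, within 9 mm of its centre, tilt under 0.02 rad, sides within 0.12 rad of the box's), at rest, and all four clips are shut (hinge angles above 1.85 rad) (z of lid in the frame of box between 0.06 and 0.0637 m and horizontal distance between lid and box below 0.009 m and angle between lid's own z axis and vertical below 0.02 rad and angle between the y axis of lid and the y axis of box, either way round below 0.12 rad and value of joint each of clip_nl, clip_nr, clip_fl, clip_fr above 1.85 rad and linear speed of lid below 0.02 m/s); the robot touches nothing.
It fails at once if the carton, basket, tub or brass elbow is shifted by more than 30 mm (distance of any of carton, basket, grease_tub, elbow from where it was at the start of the episode above 0.03 m).
It fails at once if a clip is shut while the lid is off (value of joint any of clip_nl, clip_nr, clip_fl, clip_fr above 1.85 rad and (z of lid in the frame of box above 0.068 m or horizontal distance between lid and box above 0.015 m)).
It fails at once if two neighbouring clips are shut while the other two are open ((value of joint each of clip_nl, clip_nr above 1.85 rad and value of joint each of clip_fl, clip_fr below 0.95 rad) or (value of joint each of clip_nl, clip_nr below 0.95 rad and value of joint each of clip_fl, clip_fr above 1.85 rad) or (value of joint each of clip_nl, clip_fl above 1.85 rad and value of joint each of clip_nr, clip_fr below 0.95 rad) or (value of joint each of clip_nl, clip_fl below 0.95 rad and value of joint each of clip_nr, clip_fr above 1.85 rad)).
It also fails if it takes over 72 s, if anything falls off the work surface, if the arm or the gripper's body presses on something with over 40 N, if the wrist force passes 120 N, or if a joint passes its speed limit or range.

## Working session

There is one attempt and no reset: what is moved stays moved. The work goes in short steps, Python scripts to look and compute and a shell command to move; the robot and the scene stay as the last step left them, time stands still between calls to the robot, and variables do not carry over. Pictures are saved under pics/ and viewed, about 8 in all and at most 12, crops included, and the job is handed in when it is done.

```bash
mkdir -p pics; ls
python3 - <<'E'
from workcell import telemetry, cams
import cv2,numpy as np
print(telemetry.state())
for n in ("scene","side"):
    f=cams.grab_frame(n); np.savez(f"pics/{n}0.npz",**f)
    cv2.imwrite(f"pics/{n}0.png",cv2.resize(f["pixels"][:,:,::-1],(800,600),interpolation=cv2.INTER_CUBIC))
    R=cv2.Rodrigues(np.array(f["rvec"],float))[0]; print(n,-R.T@np.ravel(f["tvec"]),f["mtx"])
E
```

```text
pics
{'time_s': 0.0, 'qpos': array([-7.41399112e+01,  1.83509983e+01,  8.97069412e+01, -6.61163413e-04,
        7.20453715e+01, -1.14435362e+00]), 'qvel': array([-0.02792493, -0.02025215, -0.12990307,  0.00893127, -0.00777129,
        0.03657405]), 'effort': array([ 1.43319270e-03, -4.12457013e+01, -2.31971669e+01,  7.28668389e-02,
        4.55861783e-02, -1.53628116e-04]), 'ee_pos': array([ 168.03727288, -549.39546267,  235.12308359]), 'ee_rot': array([-1.79896697e+02, -1.43479538e-03,  1.70046455e+01]), 'force': array([ 0.28310559, -0.62472579, -0.56361877]), 'torque': array([-0.02931771,  0.00528113,  0.01876928]), 'gripper_width': 91.18581812175408}
scene [1418.19779762 -390.82427042  684.23360491] [[366.60519807   0.         258.86421915]
 [  0.         366.60519807 188.66437282]
 [  0.           0.           1.        ]]
side [140.50734606 723.37630135 851.61523029] [[408.00612154   0.         254.61523362]
 [  0.         408.00612154 188.48686656]
 [  0.           0.           1.        ]]
```

View pics/scene0.png

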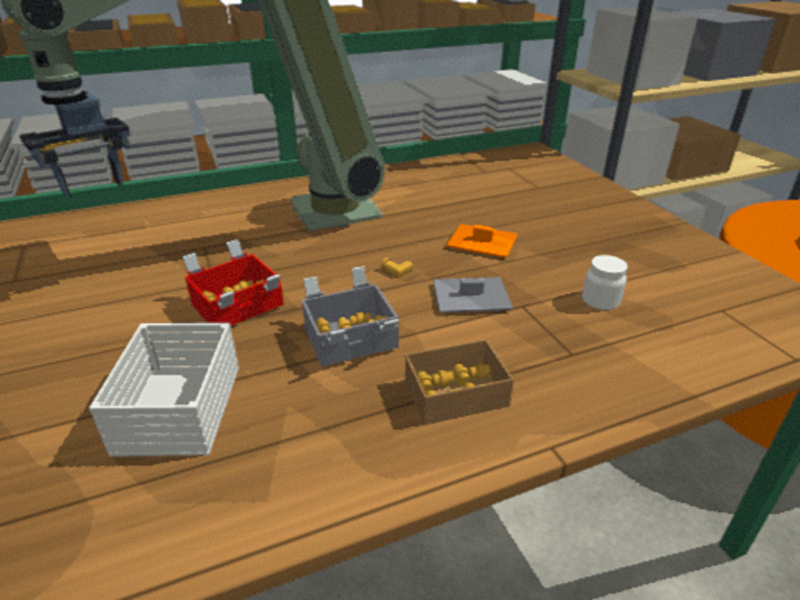

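View pics/side0.png

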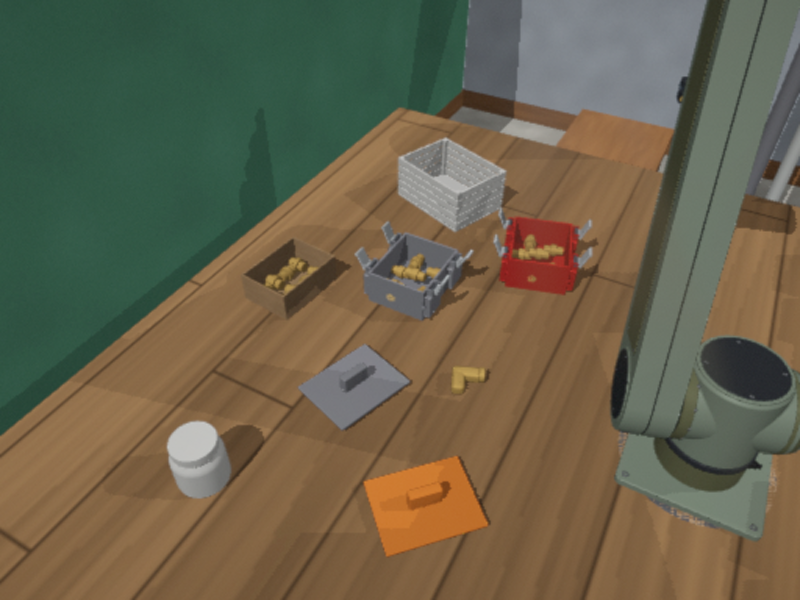

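Run:
```python
import cv2,numpy as np
s=np.load("pics/side0.npz")["pixels"][:,:,::-1]; c=np.load("pics/scene0.npz")["pixels"][:,:,::-1]
M=np.zeros((560,800,3),np.uint8)
def put(im,x,y,w,h,X,Y,k=4): M[Y:Y+h*k,X:X+w*k]=cv2.resize(im[y:y+h,x:x+w],None,fx=k,fy=k,interpolation=cv2.INTER_CUBIC)
put(s,185,138,125,140,0,0); put(c,188,165,74,72,503,0); put(c,272,172,60,34,503,300)
cv2.imwrite("pics/crop1.png",M)
```

```text
(no output)
```

View pics/crop1.png

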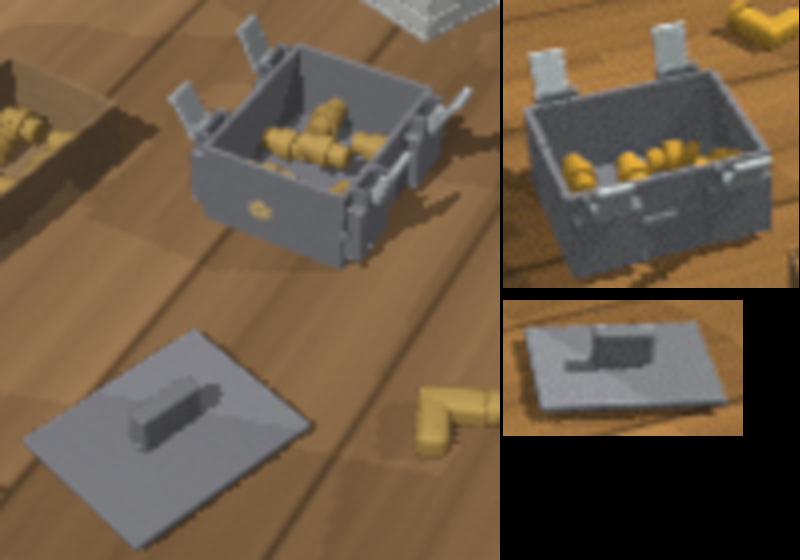

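Target lid is the grey one (scene 472,295; side 355,387), not the orange one (scene 483,240). Target box is the grey one (scene 350,320; side 415,272), not the red one (scene 233,288). The crop confirms both, with the box's clips folded outward and the grip bar upright.

```bash
cat > h.py <<'E'
import numpy as np,cv2
from scipy.optimize import least_squares
def proj(f,P): return cv2.projectPoints(np.array(P,float).reshape(-1,3),np.array(f["rvec"],float),np.array(f["tvec"],float),np.array(f["mtx"],float),None)[0][:,0]
def place(p,P):
    c,s=np.cos(p[2]),np.sin(p[2]); P=np.array(P,float)
    return P@np.array([[c,s,0],[-s,c,0],[0,0,1]])+[p[0],p[1],0]
def fit(obs,x0):  # obs: list of (frame, P, pix)
    r=least_squares(lambda p:np.concatenate([(proj(f,place(p,P))-px).ravel() for f,P,px in obs]),x0,loss="soft_l1",x_scale=[10,10,.1])
    return r.x,r.fun
def totool(d,yaw):  # world dxy mm -> tool x,y cm for tool down with yaw (deg)
    from scipy.spatial.transform import Rotation as R
    return R.from_euler("xyz",[180,0,yaw],degrees=True).inv().apply([d[0],d[1],d[2] if len(d)>2 else 0])/10
E
python3 - <<'E'
from h import *
S=dict(np.load("pics/side0.npz")); C=dict(np.load("pics/scene0.npz"))
sp=lambda L:np.array(L)/4+[185-.5,138-.5]
b=lambda L:np.array(L)/4+[188-503/4-.5,165-.5]
l=lambda L:np.array(L)/4+[272-503/4-.5,172-75-.5]
rim=[(60,75,70),(60,-75,70),(-60,-75,70),(-60,75,70)]
p,r=fit([(S,rim,sp([(201,150),(296,44),(434,90),(348,197)])),(C,rim,b([(770,176),(555,208),(527,109),(713,72)]))],[550,-50,0])
print("box",p,np.degrees(p[2]),r.round(1))
for a in (0.6,-0.9,):
  pl=[(60,75,14),(60,-75,14),(-60,-75,14),(-60,75,14)]
  sc=sp([(24,438),(195,330),(312,425),(137,548)]); cc=l([(727,402),(543,408),(527,328),(697,322)])
  for k in range(4):
    q,r=fit([(S,pl,np.roll(sc,k,0)),(C,pl,np.roll(cc,k,0))],[500,150,a+k*1.57]); print("lid",q,np.degrees(q[2]),abs(r).mean(),r.round(1) if abs(r).mean()<1.5 else "")
E
```

```text
box [ 5.72532921e+02 -1.46051094e+02 -2.13134456e-02] -1.2211704780956503 [-0.3 -1.3  0.5 -0.7 -0.4 -0.7 -1.5  0.3 -0.4 -5.4  1.9 -1.6 -1.2  0.1
 -0.  -0.6]
lid [ 5.37892515e+02  1.36850546e+02 -3.32436654e-01] -19.0472172377851 0.3534626099939384 [-0.6  0.1 -0.1 -0.6 -0.2 -0.2 -0.4  0.3  0.1 -0.6 -0.6 -0.4 -0.7 -0.5
 -0.1 -0.3]
lid [539.16839071 137.59443439   1.13541836] 65.05467973224951 3.5053483042190354 
lid [537.89251535 136.85054644   2.809156  ] 160.95278278604474 0.3534626112581982 [-0.2 -0.2 -0.4  0.3 -0.6  0.1 -0.1 -0.6 -0.7 -0.5 -0.1 -0.3  0.1 -0.6
 -0.6 -0.4]
lid [539.16836475 137.59441781   4.27701397] 245.05484964272867 3.505349357305219 
lid [ 5.37892515e+02  1.36850546e+02 -3.32436632e-01] -19.047215994380753 0.3534627337336822 [-0.6  0.1 -0.1 -0.6 -0.2 -0.2 -0.4  0.3  0.1 -0.6 -0.6 -0.4 -0.7 -0.5
 -0.1 -0.3]
lid [539.16820982 137.59431668   1.1354387 ] 65.05584538954608 3.5053555329210653 
lid [537.89251535 136.85054644   2.809156  ] 160.95278262000664 0.35346259466592933 [-0.2 -0.2 -0.4  0.3 -0.6  0.1 -0.1 -0.6 -0.7 -0.5 -0.1 -0.3  0.1 -0.6
 -0.6 -0.4]
lid [539.1682615  137.59435101   4.27702559] 245.0555151156293 3.5053534843901453
```

```bash
python3 -m inch '[{"yaw":-1,"gripper":1},{"yaw":-1},{"yaw":-1},{"yaw":-1},{"yaw":-1},{"yaw":-1},{"yaw":-1},{"yaw":-1},{"yaw":-1},{"yaw":-1},{"yaw":-0.8},{}]' 30
python3 - <<'E'
from h import *
from workcell import telemetry
s=telemetry.state(); y=s["ee_rot"][2]; print(s["ee_pos"],y,totool(np.array([538,137,0])-s["ee_pos"],y))
S=dict(np.load("pics/side0.npz")); C=dict(np.load("pics/scene0.npz"))
sp=lambda L:np.array(L)/4+[185-.5,138-.5]
b=lambda L:np.array(L)/4+[188-503/4-.5,165-.5]
rim=[(60,75,70),(60,-75,70),(-60,-75,70),(-60,75,70)]
p,r=fit([(S,rim,sp([(201,150),(296,44),(434,90),(348,197)])),(C,rim[2:],b([(527,109),(713,72)]))],[550,-50,0])
print("box",p,np.degrees(p[2]),r.round(1))
E
```

```text
[ 168.05642513 -549.47047516  235.22218568] 17.007241138959024 [ 55.45526356 -54.82438657  23.52221857]
box [ 5.70493503e+02 -1.43414492e+02 -1.91958550e-04] -0.010998414741042229 [ 0.1 -0.2  0.1 -0.  -0.4 -0.4 -0.6  1.  -0.8 -0.1 -0.  -1.2]invalid input
```

```bash
python3 -m inch '[{"yaw":-1,"gripper":1},{"yaw":-1},{"yaw":-1},{"yaw":-1},{"yaw":-1},{"yaw":-1},{"yaw":-1},{"yaw":-1},{"yaw":-1},{"yaw":-1},{"yaw":-0.8},{"x":0}]' 30
python3 - <<'E'
from h import *
from workcell import telemetry
s=telemetry.state(); y=s["ee_rot"][2]; print(s["qpos"],s["ee_pos"],y,totool(np.array([538,137,0])-s["ee_pos"],y))
E
```

```text
[-7.41397031e+01  1.83468172e+01  8.96984963e+01 -1.46062773e-03
  7.20425314e+01 -1.14649310e+00] [ 168.05642513 -549.47047516  235.22218568] 17.007241138959024 [ 55.45526356 -54.82438657  23.52221857]invalid input
```

```bash
python3 -m inch '[{"x":0,"y":0,"z":0,"yaw":-1,"gripper":1}]'; echo; python3 -m inch '[{"x":0,"y":0,"z":0,"yaw":-1,"gripper":1}]' 30; python3 -m inch -h
```

```text
time_s: 0.18
ee_pos: [168.1, -549.6, 235.4]
ee_rot: [-179.9, -0.0, 22.1]
force: [-0.4, -0.7, -1.1]
gripper_width: 91.5

time_s: 0.27
ee_pos: [168.1, -549.6, 235.4]
ee_rot: [-179.9, -0.0, 27.2]
force: [1.5, -0.0, 0.5]
gripper_width: 91.5invalid input: not JSON, or not a number
```

```bash
python3 -m inch '[{"x":0,"y":0,"z":0,"yaw":-1,"gripper":1},{"x":0,"y":0,"z":0,"yaw":-1,"gripper":1},{"x":0,"y":0,"z":0,"yaw":-1,"gripper":1},{"x":0,"y":0,"z":0,"yaw":-1,"gripper":1},{"x":0,"y":0,"z":0,"yaw":-1,"gripper":1},{"x":0,"y":0,"z":0,"yaw":-1,"gripper":1},{"x":0,"y":0,"z":0,"yaw":-1,"gripper":1},{"x":0,"y":0,"z":0,"yaw":-1,"gripper":1},{"x":0,"y":0,"z":0,"yaw":-0.75,"gripper":1},{"x":0,"y":0,"z":0,"yaw":0,"gripper":1}]';python3 - <<'E'
from h import *
from workcell import telemetry
s=telemetry.state(); y=s["ee_rot"][2]; print(s["qpos"],s["ee_pos"],y,totool(np.array([538,137,0])-s["ee_pos"],y))
E
```

```text
time_s: 1.1
ee_pos: [168.1, -549.6, 235.5]
ee_rot: [-180.0, -0.0, 70.8]
force: [0.0, -0.4, -0.0]
gripper_width: 91.0
[-7.41416423e+01  1.83340456e+01  8.96787202e+01 -3.13550952e-03
  7.20415648e+01 -5.49555395e+01] [ 168.0691102  -549.61820534  235.48428943] 70.81485282173131 [77.00518864 12.37477894 23.54842894]
```

```bash
python3 -m inch '[{"x":3.5,"y":0.56,"z":0,"yaw":0,"gripper":1},{"x":3.5,"y":0.56,"z":0,"yaw":0,"gripper":1},{"x":3.5,"y":0.56,"z":0,"yaw":0,"gripper":1},{"x":3.5,"y":0.56,"z":0,"yaw":0,"gripper":1},{"x":3.5,"y":0.56,"z":0,"yaw":0,"gripper":1},{"x":3.5,"y":0.56,"z":0,"yaw":0,"gripper":1},{"x":3.5,"y":0.56,"z":0,"yaw":0,"gripper":1},{"x":3.5,"y":0.56,"z":0,"yaw":0,"gripper":1},{"x":3.5,"y":0.56,"z":0,"yaw":0,"gripper":1},{"x":3.5,"y":0.56,"z":0,"yaw":0,"gripper":1},{"x":3.5,"y":0.56,"z":0,"yaw":0,"gripper":1},{"x":3.5,"y":0.56,"z":0,"yaw":0,"gripper":1}]'
python3 -m inch '[{"x":3.5,"y":0.56,"z":0,"yaw":0,"gripper":1},{"x":3.5,"y":0.56,"z":0,"yaw":0,"gripper":1},{"x":3.5,"y":0.56,"z":0,"yaw":0,"gripper":1},{"x":3.5,"y":0.56,"z":0,"yaw":0,"gripper":1},{"x":3.5,"y":0.56,"z":0,"yaw":0,"gripper":1},{"x":3.5,"y":0.56,"z":0,"yaw":0,"gripper":1},{"x":3.5,"y":0.56,"z":0,"yaw":0,"gripper":1},{"x":3.5,"y":0.56,"z":0,"yaw":0,"gripper":1},{"x":3.5,"y":0.56,"z":0,"yaw":0,"gripper":1},{"x":3.5,"y":0.56,"z":0,"yaw":0,"gripper":1},{"x":0,"y":0,"z":0,"yaw":0,"gripper":1}]'
python3 - <<'E'
from h import *
from workcell import telemetry,cams
s=telemetry.state(); y=s["ee_rot"][2]; print(s["qpos"],s["ee_pos"],y,totool(np.array([538,137,0])-s["ee_pos"],y))
f=cams.grab_frame("wrist"); np.savez("pics/w1.npz",**f)
R=cv2.Rodrigues(np.array(f["rvec"],float))[0]; print(-R.T@np.ravel(f["tvec"]),R[2])
cv2.imwrite("pics/w1.png",cv2.resize(f["pixels"][:,:,::-1],(768,576),interpolation=cv2.INTER_CUBIC))
E
```

```text
time_s: 2.1
ee_pos: [370.3, -173.8, 236.0]
ee_rot: [180.0, 0.0, 70.6]
force: [0.5, -0.4, -0.0]
gripper_width: 91.3
time_s: 3.02
ee_pos: [540.8, 141.5, 235.2]
ee_rot: [180.0, -0.2, 70.9]
force: [-0.4, 0.4, 0.1]
gripper_width: 90.9
[13.41105996 16.83506506 91.91711267  0.14093318 71.11350171 32.48209727] [540.81790728 141.52416286 235.15900576] 70.88356671523036 [-0.51975114 -0.11809007 23.51590058]
[563.89851497 209.6976507  383.77450557] [-0.08370376 -0.23935791 -0.96731663]
```

View pics/w1.png

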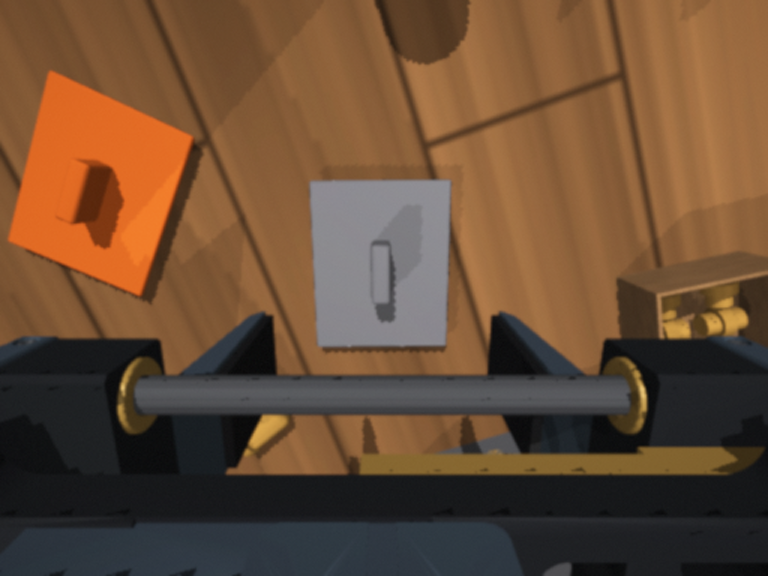

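Run:
```python
from h import *
f=dict(np.load("pics/w1.npz")); pl=[(-60,75,14),(60,75,14),(60,-75,14),(-60,-75,14)]
q,r=fit([(f,pl,np.array([(310,181),(450,180),(446,346),(318,347)])/1.5)],[538,137,-.33]); print(q,np.degrees(q[2]),r.round(1))
g=[(-8,25,46),(8,25,46),(8,-25,46),(-8,-25,46)]
print(proj(f,place(q,g))*1.5)
print(totool(np.append(q[:2],39)-[540.8,141.5,235.2],70.88))
```

```text
[ 5.37977416e+02  1.36608968e+02 -3.24364987e-01] -18.584744765025963 [-1.  -0.2  1.3 -0.5  0.5  0.4 -0.6  0.5]
[[370.63894104 245.35444164]
 [390.77986305 245.16739026]
 [391.01652115 305.44580501]
 [371.59939593 305.61778481]]
[-0.55457477 -0.1064829  19.62      ]
```

```bash
python3 -m inch '[{"x":-0.55,"y":-0.1,"z":3,"yaw":-0.1,"gripper":1},{"x":0,"y":0,"z":3,"yaw":0,"gripper":1},{"x":0,"y":0,"z":3,"yaw":0,"gripper":1},{"x":0,"y":0,"z":3,"yaw":0,"gripper":1},{"x":0,"y":0,"z":3,"yaw":0,"gripper":1},{"x":0,"y":0,"z":2,"yaw":0,"gripper":1},{"x":0,"y":0,"z":1.5,"yaw":0,"gripper":1},{"x":0,"y":0,"z":1,"yaw":0,"gripper":1},{"x":0,"y":0,"z":0,"yaw":0,"gripper":1},{"x":0,"y":0,"z":0,"yaw":0,"gripper":1}]'
```

```text
time_s: 3.9
ee_pos: [535.4, 131.0, 41.1]
ee_rot: [-180.0, 0.0, 71.2]
force: [0.3, 0.0, 0.3]
gripper_width: 91.2
```

```bash
python3 -m inch '[{"x":0.6,"y":0.07,"z":0.1,"yaw":0,"gripper":1},{"x":0,"y":0,"z":0,"yaw":0,"gripper":1},{"x":0,"y":0,"z":0,"yaw":0,"gripper":0},{"x":0,"y":0,"z":0,"yaw":0,"gripper":-1},{"x":0,"y":0,"z":0,"yaw":0,"gripper":-1},{"x":0,"y":0,"z":0,"yaw":0,"gripper":-1},{"x":0,"y":0,"z":0,"yaw":0,"gripper":-1},{"x":0,"y":0,"z":0,"yaw":0,"gripper":-1},{"x":0,"y":0,"z":0,"yaw":0,"gripper":-1},{"x":0,"y":0,"z":0,"yaw":0,"gripper":-1}]' 40
```

```text
time_s: 4.73
ee_pos: [538.1, 137.0, 39.9]
ee_rot: [-180.0, 0.0, 71.3]
force: [0.1, 0.5, 0.3]
gripper_width: 40.6
```

```bash
python3 -m inch '[{"x":0,"y":0,"z":0,"yaw":0,"gripper":-1},{"x":0,"y":0,"z":0,"yaw":0,"gripper":-1},{"x":0,"y":0,"z":0,"yaw":0,"gripper":-1},{"x":0,"y":0,"z":0,"yaw":0,"gripper":-1},{"x":0,"y":0,"z":0,"yaw":0,"gripper":-1},{"x":0,"y":0,"z":0,"yaw":0,"gripper":-1},{"x":0,"y":0,"z":0,"yaw":0,"gripper":-1}]' 40
```

```text
time_s: 5.32
ee_pos: [538.2, 137.1, 39.9]
ee_rot: [180.0, 0.0, 71.3]
force: [-0.6, -0.2, -0.5]
gripper_width: 15.8
```

```bash
python3 -m inch '[{"x":0,"y":0,"z":-1,"yaw":0,"gripper":-1},{"x":0,"y":0,"z":-1.5,"yaw":0,"gripper":-1},{"x":0,"y":0,"z":-2,"yaw":0,"gripper":-1},{"x":0,"y":0,"z":-2,"yaw":0,"gripper":-1},{"x":0,"y":0,"z":-2,"yaw":0,"gripper":-1},{"x":0,"y":0,"z":-2,"yaw":-0.7,"gripper":-1},{"x":0,"y":0,"z":-2,"yaw":-0.75,"gripper":-1},{"x":0,"y":0,"z":-2,"yaw":-0.75,"gripper":-1},{"x":0,"y":0,"z":-1.5,"yaw":-0.75,"gripper":-1},{"x":0,"y":0,"z":0,"yaw":-0.75,"gripper":-1},{"x":0,"y":0,"z":0,"yaw":0,"gripper":-1},{"x":0,"y":0,"z":0,"yaw":0,"gripper":-1}]'
python3 - <<'E'
from h import *
from workcell import telemetry
s=telemetry.state(); y=s["ee_rot"][2]; print(s["qpos"],s["ee_pos"],y,totool(np.array([570.5,-143.4,0])-s["ee_pos"],y),s["gripper_width"])
E
```

```text
time_s: 6.32
ee_pos: [537.6, 137.0, 200.1]
ee_rot: [-180.0, 0.0, 89.7]
force: [-0.7, -0.5, -1.3]
gripper_width: 16.0
[ 1.31091496e+01  1.79650623e+01  9.55503844e+01 -4.42117344e-03
  6.65119478e+01  1.34499434e+01] [537.63875681 136.98788673 200.09603529] 89.6609716003745 [-28.0188534    3.45197587  20.00960353] 16.02820731520859
```

```bash
python3 -m inch '[{"x":-1,"y":0.2,"z":0,"yaw":0,"gripper":-1},{"x":-2,"y":0.25,"z":0,"yaw":0,"gripper":-1},{"x":-3,"y":0.3,"z":0,"yaw":0,"gripper":-1},{"x":-3.5,"y":0.4,"z":0,"yaw":0,"gripper":-1},{"x":-3.5,"y":0.4,"z":0,"yaw":0,"gripper":-1},{"x":-3.5,"y":0.4,"z":0,"yaw":0,"gripper":-1},{"x":-3.5,"y":0.4,"z":0,"yaw":0,"gripper":-1},{"x":-3.5,"y":0.4,"z":0,"yaw":0,"gripper":-1},{"x":-2.5,"y":0.35,"z":0,"yaw":0,"gripper":-1},{"x":-1.5,"y":0.25,"z":0,"yaw":0,"gripper":-1},{"x":-0.5,"y":0.1,"z":0,"yaw":0,"gripper":-1},{"x":0,"y":0,"z":0,"yaw":0,"gripper":-1}]'
python3 -m inch '[{"x":0,"y":0,"z":0,"yaw":0,"gripper":-1},{"x":0,"y":0,"z":0,"yaw":0,"gripper":-1},{"x":0,"y":0,"z":0,"yaw":0,"gripper":-1}]'
python3 - <<'E'
from h import *
from workcell import cams
M=np.zeros((600,800,3),np.uint8)
for n,(x,y,w,h),X in (("scene",(180,110,100,130),0),("side",(210,75,100,130),402)):
    f=cams.grab_frame(n); np.savez(f"pics/{n}1.npz",**f)
    im=cv2.resize(f["pixels"][y:y+h,x:x+w,::-1],None,fx=3.98,fy=4.6,interpolation=cv2.INTER_CUBIC); M[:im.shape[0],X:X+im.shape[1]]=im
cv2.imwrite("pics/hov.png",M)
E
```

```text
time_s: 7.32
ee_pos: [571.2, -143.8, 199.4]
ee_rot: [-179.9, -0.0, 89.6]
force: [0.1, -0.2, -1.6]
gripper_width: 15.7
time_s: 7.57
ee_pos: [571.3, -141.6, 200.0]
ee_rot: [-180.0, -0.0, 89.9]
force: [0.6, -0.1, -1.6]
gripper_width: 16.1
```

View pics/hov.png

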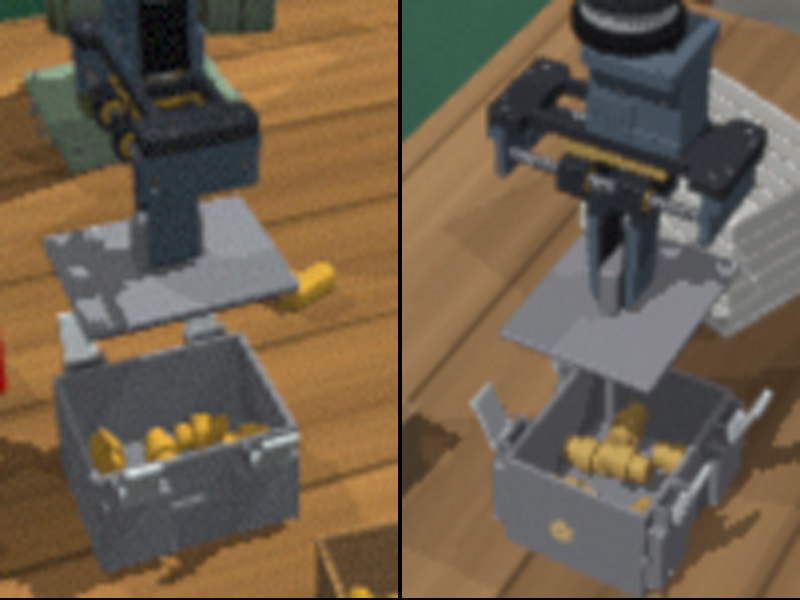

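Run:
```python
from h import *
S=dict(np.load("pics/side1.npz")); C=dict(np.load("pics/scene1.npz"))
c=lambda L:np.array(L)/[3.98,4.6]+[180-.5,110-.5]
s=lambda L:(np.array(L)-[402,0])/[3.98,4.6]+[210-.5,75-.5]
R=lambda z:dict(fl=(60,75,z),fr=(60,-75,z),nr=(-60,-75,z),nl=(-60,75,z))
def go(n,z,cd,sd,x0):
    r=R(z); q,e=fit([(C,[r[k] for k in cd],c(list(cd.values()))),(S,[r[k] for k in sd],s(list(sd.values())))],x0); print(n,z,q,np.degrees(q[2]),e.round(1)); return q
q=go("box",70,dict(nl=(240,338),fl=(297,433),fr=(100,475),nr=(57,380)),dict(fl=(498,461),nl=(650,512),nr=(738,398)),[570,-143,0])
go("box-",70,dict(nl=(240,338),nr=(57,380)),dict(fl=(498,461),nl=(650,512),nr=(738,398)),[570,-143,0])
for z in (170,174,178): go("lid",z,dict(nl=(240,200),fl=(298,288),fr=(90,333),nr=(45,240)),dict(fl=(502,333),nl=(655,388),nr=(735,272)),[570,-143,0])
S0=dict(np.load("pics/scene0.npz"));k=R(70);print((proj(C,place(q,list(k.values())))-[179.5,109.5])*[3.98,4.6])
```

```text
box 70 [ 5.70404608e+02 -1.43281734e+02 -1.21756578e-02] -0.6976138072472496 [ 0.5 -1.6  0.4 -1.3 -1.2  1.5 -0.9 -0.7  1.1 -0.1 -1.3  2.  -1.2 -1.2]
box- 70 [ 5.70758596e+02 -1.44174466e+02 -1.12550554e-02] -0.6448671712407376 [ 0.3 -1.5 -1.2 -0.6  1.2 -0.3 -1.2  1.8 -1.1 -1.4]
lid 170 [ 5.69194208e+02 -1.41384312e+02  1.31901316e-03] 0.07557388700082897 [-0.2 -0.5  0.7 -0.3 -0.7  1.4 -0.9  0.4 -0.6  1.2 -0.8  2.   1.8 -0.4]
lid 174 [ 5.71053791e+02 -1.41383746e+02  1.12754432e-02] 0.6460353083385654 [-0.3 -1.5  1.1 -1.4 -0.3  0.5 -1.  -0.4 -1.1  0.  -1.   0.5  1.2 -1.9]
lid 178 [ 5.71790231e+02 -1.40793355e+02  2.29101578e-02] 1.3126553503236944 [-0.3 -2.7  1.5 -2.8  0.2 -0.6 -1.  -1.4 -1.4 -0.9 -0.9 -0.6  0.8 -3.2]
[[298.74255404 427.06711032]
 [ 95.37523545 482.10234523]
 [ 53.52148731 376.69874972]
 [242.16722774 330.5063934 ]]
```

```bash
python3 -m inch '[{"x":-0.19,"y":-0.07,"z":1,"yaw":0.1,"gripper":-1},{"x":0,"y":0,"z":1.5,"yaw":0,"gripper":-1},{"x":0,"y":0,"z":1.5,"yaw":0,"gripper":-1},{"x":0,"y":0,"z":1.5,"yaw":0,"gripper":-1},{"x":0,"y":0,"z":1.5,"yaw":0,"gripper":-1},{"x":0,"y":0,"z":1,"yaw":0,"gripper":-1},{"x":0,"y":0,"z":0.5,"yaw":0,"gripper":-1},{"x":0,"y":0,"z":0,"yaw":0,"gripper":-1},{"x":0,"y":0,"z":0,"yaw":0,"gripper":-1}]'
python3 -m inch '[{"x":0,"y":0,"z":0.2,"yaw":0,"gripper":-1},{"x":0,"y":0,"z":0.2,"yaw":0,"gripper":-1},{"x":0,"y":0,"z":0.2,"yaw":0,"gripper":-1},{"x":0,"y":0,"z":0.2,"yaw":0,"gripper":-1},{"x":0,"y":0,"z":0,"yaw":0,"gripper":-1}]'
```

```text
time_s: 8.42
ee_pos: [570.9, -145.0, 115.1]
ee_rot: [180.0, 0.0, 89.3]
force: [0.9, -0.8, -1.8]
gripper_width: 15.8
time_s: 8.83
ee_pos: [570.5, -144.9, 106.7]
ee_rot: [-180.0, -0.0, 89.3]
force: [0.3, -0.9, -1.6]
gripper_width: 15.7
```

```bash
python3 -m inch '[{"x":0.1,"y":0,"z":0.1,"yaw":0,"gripper":-1},{"x":0,"y":0,"z":0.1,"yaw":0,"gripper":-1},{"x":0,"y":0,"z":0.1,"yaw":0,"gripper":-1},{"x":0,"y":0,"z":0.1,"yaw":0,"gripper":-1},{"x":0,"y":0,"z":0.05,"yaw":0,"gripper":-1},{"x":0,"y":0,"z":0,"yaw":0,"gripper":-1},{"x":0,"y":0,"z":0,"yaw":0,"gripper":-1}]'
```

```text
time_s: 9.42
ee_pos: [570.7, -144.0, 102.4]
ee_rot: [180.0, 0.0, 89.3]
force: [-0.7, 0.7, -1.7]
gripper_width: 15.7
```

```bash
python3 -m inch '[{"x":0,"y":0,"z":0.05,"yaw":0,"gripper":-1},{"x":0,"y":0,"z":0.05,"yaw":0,"gripper":-1},{"x":0,"y":0,"z":0.02,"yaw":0,"gripper":-1},{"x":0,"y":0,"z":0,"yaw":0,"gripper":-1}]'
```

```text
time_s: 9.75
ee_pos: [570.9, -144.0, 101.9]
ee_rot: [180.0, 0.0, 89.3]
force: [-1.2, 0.8, 3.7]
gripper_width: 15.5
```

```bash
python3 -m inch '[{"x":0,"y":0,"z":0,"yaw":0,"gripper":0},{"x":0,"y":0,"z":0,"yaw":0,"gripper":0},{"x":0,"y":0,"z":0,"yaw":0,"gripper":0},{"x":0,"y":0,"z":0,"yaw":0,"gripper":0},{"x":0,"y":0,"z":0,"yaw":0,"gripper":0},{"x":0,"y":0,"z":0,"yaw":0,"gripper":0},{"x":0,"y":0,"z":-1,"yaw":0,"gripper":0},{"x":0,"y":0,"z":-2,"yaw":0,"gripper":0},{"x":0,"y":0,"z":-3,"yaw":0,"gripper":0},{"x":0,"y":0,"z":-3,"yaw":0,"gripper":-1},{"x":0,"y":0,"z":-3,"yaw":0,"gripper":-1},{"x":0,"y":0,"z":0,"yaw":0,"gripper":-1}]'
python3 - <<'E'
from h import *
from workcell import cams
M=np.zeros((600,800,3),np.uint8)
for n,(x,y,w,h),X in (("scene",(180,130,100,110),0),("side",(210,100,100,110),402)):
    f=cams.grab_frame(n); np.savez(f"pics/{n}2.npz",**f)
    im=cv2.resize(f["pixels"][y:y+h,x:x+w,::-1],None,fx=3.98,fy=4.6,interpolation=cv2.INTER_CUBIC); M[:im.shape[0],X:X+im.shape[1]]=im
cv2.imwrite("pics/on.png",M)
E
```

```text
time_s: 10.75
ee_pos: [573.9, -144.8, 228.8]
ee_rot: [179.3, 0.2, 89.3]
force: [0.4, -0.8, 0.7]
gripper_width: 28.4
```

View pics/on.png

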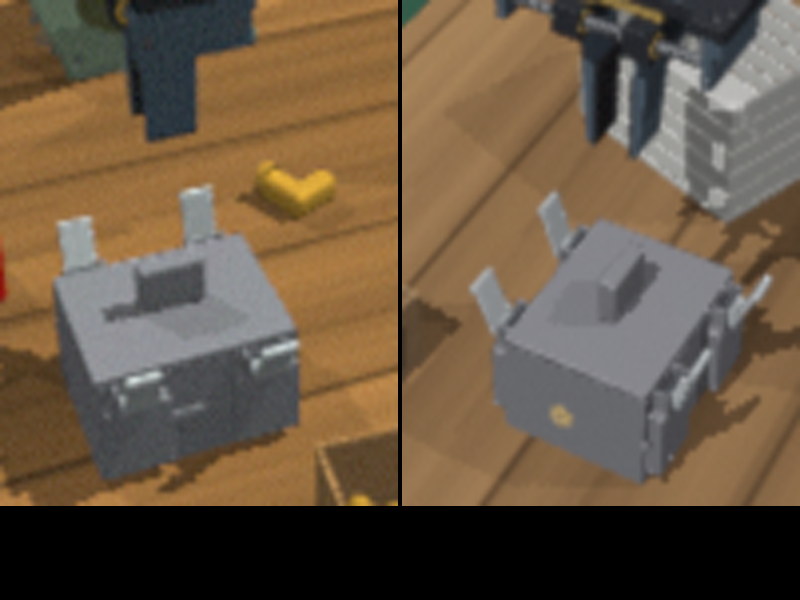

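Lid seated: plate flush on the rim, all four clips still folded outward (far clips at scene crop 140,388 and 270,352; near clips at 75,240 and 197,213). Next is clip nl.

```bash
python3 -m inch '[{"x":0.4,"y":-1,"z":0,"yaw":0,"gripper":-1},{"x":0.4,"y":-1.5,"z":0,"yaw":0,"gripper":-1},{"x":0.5,"y":-2,"z":0,"yaw":0,"gripper":-1},{"x":0.7,"y":-2,"z":0,"yaw":0,"gripper":-1},{"x":0.7,"y":-2,"z":0,"yaw":0,"gripper":-1},{"x":0.7,"y":-2,"z":0,"yaw":0,"gripper":-1},{"x":0.7,"y":-1.5,"z":0,"yaw":0,"gripper":-1},{"x":0.7,"y":-0.5,"z":0,"yaw":0,"gripper":-1},{"x":0,"y":0,"z":0,"yaw":0,"gripper":-1},{"x":0,"y":0,"z":0,"yaw":0,"gripper":-1},{"x":0,"y":0,"z":0,"yaw":0,"gripper":-1}]'
cat >> h.py <<'E'
def where():
    from workcell import telemetry
    s=telemetry.state(); c=place((0,0,np.radians(0.7)),[[*(s["ee_pos"]-[570.6,-143.7,0])]])[0]
    print("t",round(s["time_s"],2),"tip in box frame",c.round(1)-[0,0,22],"yaw",s["ee_rot"][2].round(1),"F",s["force"].round(1),"grip",round(s["gripper_width"],1))
E
python3 -c "import h;h.where()"
```

```text
time_s: 11.77
ee_pos: [447.3, -94.5, 221.1]
ee_rot: [180.0, 0.0, 89.3]
force: [-0.1, -0.1, 0.0]
gripper_width: 0.3
t 11.77 tip in box frame [-123.9   47.7  199.1] yaw 89.3 F [-0.1 -0.1  0. ] grip 0.3
```

```bash
python3 -m inch '[{"x":0,"y":0,"z":1,"yaw":0,"gripper":-1},{"x":0,"y":0,"z":2,"yaw":0,"gripper":-1},{"x":0,"y":0,"z":3,"yaw":0,"gripper":-1},{"x":0,"y":0,"z":3,"yaw":0,"gripper":-1},{"x":0,"y":0,"z":1.5,"yaw":0,"gripper":-1},{"x":0,"y":0,"z":1,"yaw":0,"gripper":-1},{"x":0,"y":0,"z":0,"yaw":0,"gripper":-1},{"x":0,"y":0,"z":0,"yaw":0,"gripper":-1}]'; python3 -c "import h;h.where()"
```

```text
time_s: 12.43
ee_pos: [446.9, -94.6, 105.8]
ee_rot: [-179.9, -0.0, 89.2]
force: [0.8, -0.4, 0.6]
gripper_width: 0.3
t 12.43 tip in box frame [-124.2   47.6   83.8] yaw 89.2 F [ 0.8 -0.4  0.6] grip 0.3
```

```bash
python3 -m inch '[{"x":0,"y":0.6,"z":0,"yaw":0,"gripper":-1},{"x":0,"y":0.7,"z":0,"yaw":0,"gripper":-1},{"x":0,"y":0.7,"z":0,"yaw":0,"gripper":-1},{"x":0,"y":0.7,"z":0,"yaw":0,"gripper":-1},{"x":0,"y":0.7,"z":0,"yaw":0,"gripper":-1}]'; python3 -c "import h;h.where()"
```

```text
time_s: 12.85
ee_pos: [476.1, -94.4, 106.5]
ee_rot: [-179.3, -0.0, 89.3]
force: [-14.5, -0.5, 13.0]
gripper_width: 0.4
t 12.85 tip in box frame [-95.1  48.1  84.5] yaw 89.3 F [-14.5  -0.5  13. ] grip 0.4
```

```bash
python3 -m inch '[{"x":0,"y":0.5,"z":0,"yaw":0,"gripper":-1},{"x":0,"y":0.5,"z":0,"yaw":0,"gripper":-1}]'; python3 -c "import h;h.where()"
```

```text
time_s: 13.02
ee_pos: [486.0, -94.4, 106.7]
ee_rot: [-179.3, -0.0, 89.3]
force: [-17.5, 0.2, 18.7]
gripper_width: 0.5
t 13.02 tip in box frame [-85.2  48.2  84.7] yaw 89.3 F [-17.5   0.2  18.7] grip 0.5
```

```bash
python3 -m inch '[{"x":0,"y":0.5,"z":-0.3,"yaw":0,"gripper":-1},{"x":0,"y":0.6,"z":-0.3,"yaw":0,"gripper":-1},{"x":0,"y":0.6,"z":0,"yaw":0,"gripper":-1},{"x":0,"y":0.6,"z":0,"yaw":0,"gripper":-1}]'; python3 -c "import h;h.where()"
```

```text
time_s: 13.35
ee_pos: [511.6, -94.9, 111.8]
ee_rot: [-179.7, -0.0, 89.3]
force: [-0.1, -0.4, -1.2]
gripper_width: 0.7
t 13.35 tip in box frame [-59.6  48.1  89.8] yaw 89.3 F [-0.1 -0.4 -1.2] grip 0.7
```

```bash
python3 -m inch '[{"x":0,"y":0,"z":-2,"yaw":0,"gripper":-1},{"x":0,"y":0,"z":-3,"yaw":0,"gripper":-1},{"x":-0.6,"y":1.2,"z":0,"yaw":0,"gripper":-1},{"x":-1.3,"y":2.5,"z":0,"yaw":0,"gripper":-1},{"x":-1.5,"y":2.9,"z":0,"yaw":0,"gripper":-1},{"x":-1.5,"y":2.9,"z":0,"yaw":0,"gripper":-1},{"x":-1.5,"y":2.9,"z":0,"yaw":0,"gripper":-1},{"x":-1.5,"y":2.9,"z":0,"yaw":0,"gripper":-1},{"x":-1.2,"y":2.3,"z":0,"yaw":0,"gripper":-1},{"x":-0.5,"y":0.9,"z":0,"yaw":0,"gripper":-1},{"x":0,"y":0,"z":0,"yaw":0,"gripper":-1},{"x":0,"y":0,"z":0,"yaw":0,"gripper":-1}]'; python3 -c "import h;h.where()"
python3 - <<'E'
from h import *
from workcell import cams
M=np.zeros((600,800,3),np.uint8)
for n,(x,y,w,h),X in (("scene",(180,130,100,110),0),("side",(210,100,100,110),402)):
    f=cams.grab_frame(n)
    im=cv2.resize(f["pixels"][y:y+h,x:x+w,::-1],None,fx=3.98,fy=4.6,interpolation=cv2.INTER_CUBIC); M[:im.shape[0],X:X+im.shape[1]]=im
cv2.imwrite("pics/c1.png",M)
E
```

```text
time_s: 14.35
ee_pos: [697.5, -193.6, 161.8]
ee_rot: [-180.0, -0.0, 89.2]
force: [-0.1, 0.3, 0.3]
gripper_width: 0.3
t 14.35 tip in box frame [127.5 -48.3 139.8] yaw 89.2 F [-0.1  0.3  0.3] grip 0.3
```

View pics/c1.png

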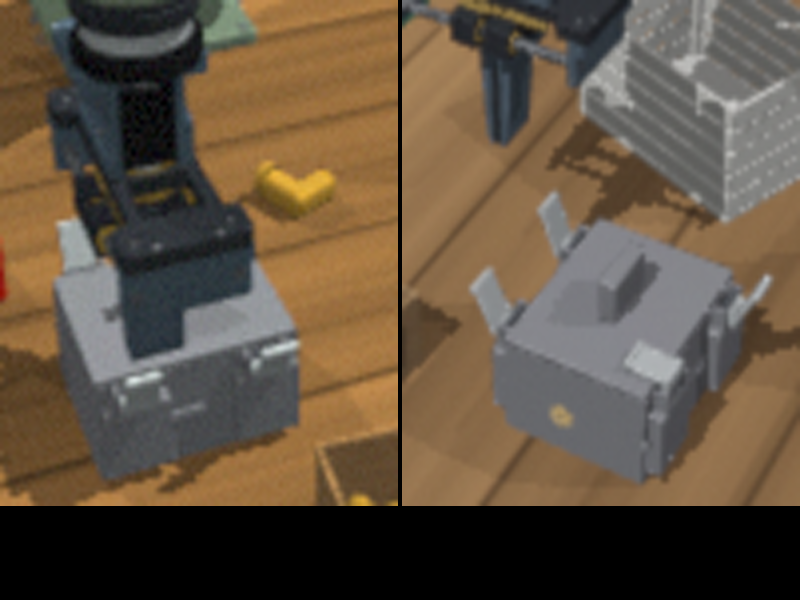

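Clip nl is shut and flat (side crop 652,360); the other three are open. Next is fr.

```bash
python3 -m inch '[{"x":0,"y":0,"z":1,"yaw":0,"gripper":-1},{"x":0,"y":0,"z":2,"yaw":0,"gripper":-1},{"x":0,"y":0,"z":1.6,"yaw":0,"gripper":-1},{"x":0,"y":0,"z":0.8,"yaw":0,"gripper":-1},{"x":0,"y":0,"z":0,"yaw":0,"gripper":-1},{"x":0,"y":-0.7,"z":0,"yaw":0,"gripper":-1},{"x":0,"y":-0.7,"z":0,"yaw":0,"gripper":-1},{"x":0,"y":-0.7,"z":0,"yaw":0,"gripper":-1},{"x":0,"y":-0.7,"z":0,"yaw":0,"gripper":-1}]'; python3 -c "import h;h.where()"
python3 -m inch '[{"x":0,"y":-0.5,"z":-0.3,"yaw":0,"gripper":-1},{"x":0,"y":-0.5,"z":-0.3,"yaw":0,"gripper":-1},{"x":0,"y":-0.6,"z":0,"yaw":0,"gripper":-1}]'; python3 -c "import h;h.where()"
python3 -m inch '[{"x":0,"y":-0.6,"z":0,"yaw":0,"gripper":-1},{"x":0,"y":-0.6,"z":0,"yaw":0,"gripper":-1},{"x":0,"y":-0.6,"z":0,"yaw":0,"gripper":-1},{"x":0,"y":-0.6,"z":0,"yaw":0,"gripper":-1},{"x":0,"y":0,"z":0,"yaw":0,"gripper":-1}]'; python3 -c "import h;h.where()"
```

```text
time_s: 15.2
ee_pos: [671.2, -193.5, 110.5]
ee_rot: [179.5, 0.1, 89.2]
force: [9.0, 2.2, 6.6]
gripper_width: 0.3
t 15.2 tip in box frame [101.2 -48.6  88.5] yaw 89.2 F [9.  2.2 6.6] grip 0.3
time_s: 15.45
ee_pos: [657.2, -193.4, 118.2]
ee_rot: [179.2, 0.1, 89.2]
force: [8.8, 2.1, 8.7]
gripper_width: 0.4
t 15.45 tip in box frame [ 87.2 -48.6  96.2] yaw 89.2 F [8.8 2.1 8.7] grip 0.4
time_s: 15.87
ee_pos: [629.4, -193.0, 116.5]
ee_rot: [179.7, 0.1, 89.2]
force: [1.1, -0.7, 1.8]
gripper_width: 0.4
t 15.87 tip in box frame [ 59.4 -48.6  94.5] yaw 89.2 F [ 1.1 -0.7  1.8] grip 0.4
```

```bash
python3 -m inch '[{"x":0,"y":-0.4,"z":0,"yaw":0,"gripper":-1},{"x":0,"y":-0.4,"z":0.3,"yaw":0,"gripper":-1},{"x":0,"y":-0.2,"z":0.4,"yaw":0,"gripper":-1},{"x":0,"y":0,"z":0,"yaw":0,"gripper":-1}]'; python3 -c "import h;h.where()"
```

```text
time_s: 16.2
ee_pos: [616.7, -192.2, 105.6]
ee_rot: [-179.7, -0.1, 89.2]
force: [0.4, -1.0, 0.7]
gripper_width: 0.2
t 16.2 tip in box frame [ 46.7 -48.   83.6] yaw 89.2 F [ 0.4 -1.   0.7] grip 0.2
```

```bash
python3 -m inch '[{"x":0,"y":0,"z":-2,"yaw":0,"gripper":-1},{"x":0,"y":0,"z":-3.6,"yaw":0,"gripper":-1},{"x":0,"y":-1.2,"z":0,"yaw":0,"gripper":-1},{"x":0,"y":-2.2,"z":0,"yaw":0,"gripper":-1},{"x":0,"y":-3,"z":0,"yaw":0,"gripper":-1},{"x":0,"y":-3,"z":0,"yaw":0,"gripper":-1},{"x":0,"y":-3,"z":0,"yaw":0,"gripper":-1},{"x":0,"y":-2.7,"z":0,"yaw":0,"gripper":-1},{"x":0,"y":-1.5,"z":0,"yaw":0,"gripper":-1},{"x":0,"y":-0.6,"z":0,"yaw":0,"gripper":-1},{"x":0,"y":0,"z":0,"yaw":0,"gripper":-1},{"x":0,"y":0,"z":0,"yaw":0,"gripper":-1}]'; python3 -c "import h;h.where()"
python3 - <<'E'
from h import *
from workcell import cams
M=np.zeros((600,800,3),np.uint8)
for n,(x,y,w,h),X in (("scene",(180,130,100,110),0),("side",(210,100,100,110),402)):
    f=cams.grab_frame(n)
    im=cv2.resize(f["pixels"][y:y+h,x:x+w,::-1],None,fx=3.98,fy=4.6,interpolation=cv2.INTER_CUBIC); M[:im.shape[0],X:X+im.shape[1]]=im
cv2.imwrite("pics/c2.png",M)
E
```

```text
time_s: 17.2
ee_pos: [447.7, -190.5, 163.2]
ee_rot: [180.0, 0.0, 89.2]
force: [0.2, -0.1, 0.5]
gripper_width: 0.5
t 17.2 tip in box frame [-122.3  -48.3  141.2] yaw 89.2 F [ 0.2 -0.1  0.5] grip 0.5
```

View pics/c2.png

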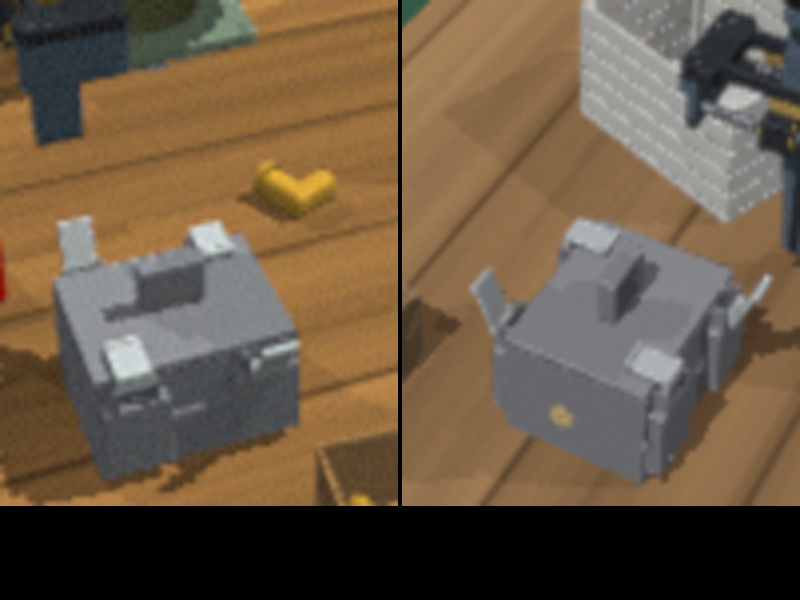

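Clips nl and fr are shut (scene crop 128,360 and 210,240), with nr and fl still open. I'll check the red look-alike's clearance before lowering at nr.

Run:
```python
from h import *
S=dict(np.load("pics/side0.npz"))
R=cv2.Rodrigues(S["rvec"].astype(float))[0]; t=np.ravel(S["tvec"]); o=-R.T@t
for u,z in (((502,222),70),((577,224),70),((577,262),70),((502,258),70),((500,212),100),((497,240),100)):
    d=R.T@np.linalg.inv(S["mtx"])@[u[0]*.64,u[1]*.64,1]; print(u,(o+d*(z-o[2])/d[2]).round())
```

```text
(502, 222) [ 467. -349.   70.]
(577, 224) [ 326. -419.   70.]
(577, 262) [ 289. -295.   70.]
(502, 258) [ 422. -236.   70.]
(500, 212) [ 471. -339.  100.]
(497, 240) [ 440. -247.  100.]
```

```bash
python3 -m inch '[{"x":0,"y":0,"z":1,"yaw":0,"gripper":-1},{"x":0,"y":0,"z":2,"yaw":0,"gripper":-1},{"x":0,"y":0,"z":1.6,"yaw":0,"gripper":-1},{"x":0,"y":0,"z":0.9,"yaw":0,"gripper":-1},{"x":0,"y":0,"z":0,"yaw":0,"gripper":-1},{"x":0,"y":0.6,"z":0,"yaw":0,"gripper":-1},{"x":0,"y":0.7,"z":0,"yaw":0,"gripper":-1},{"x":0,"y":0.7,"z":0,"yaw":0,"gripper":-1},{"x":0,"y":0.7,"z":0,"yaw":0,"gripper":-1}]'; python3 -c "import h;h.where()"
python3 -m inch '[{"x":0,"y":0.5,"z":-0.2,"yaw":0,"gripper":-1},{"x":0,"y":0.5,"z":-0.2,"yaw":0,"gripper":-1},{"x":0,"y":0.6,"z":0,"yaw":0,"gripper":-1}]'; python3 -c "import h;h.where()"
python3 -m inch '[{"x":0,"y":0.6,"z":0,"yaw":0,"gripper":-1},{"x":0,"y":0.6,"z":0,"yaw":0,"gripper":-1},{"x":0,"y":0.6,"z":0,"yaw":0,"gripper":-1},{"x":0,"y":0.6,"z":0,"yaw":0,"gripper":-1},{"x":0,"y":0.5,"z":0,"yaw":0,"gripper":-1},{"x":0,"y":0,"z":0,"yaw":0,"gripper":-1}]'; python3 -c "import h;h.where()"
```

```text
time_s: 18.05
ee_pos: [467.6, -190.6, 109.1]
ee_rot: [-179.0, -0.0, 89.5]
force: [-32.8, -5.6, 27.9]
gripper_width: 0.4
t 18.05 tip in box frame [-102.4  -48.2   87.1] yaw 89.5 F [-32.8  -5.6  27.9] grip 0.4
time_s: 18.3
ee_pos: [481.0, -190.6, 114.1]
ee_rot: [-178.8, -0.1, 89.4]
force: [-8.6, 1.3, 5.8]
gripper_width: 0.4
t 18.3 tip in box frame [-89.  -48.   92.1] yaw 89.4 F [-8.6  1.3  5.8] grip 0.4
time_s: 18.8
ee_pos: [521.5, -191.7, 112.9]
ee_rot: [179.8, 0.1, 89.3]
force: [-0.0, 0.8, -0.8]
gripper_width: -0.1
t 18.8 tip in box frame [-48.5 -48.6  90.9] yaw 89.3 F [-0.   0.8 -0.8] grip -0.1
```

```bash
python3 -m inch '[{"x":0,"y":0,"z":0.3,"yaw":0,"gripper":-1},{"x":0,"y":0,"z":0.35,"yaw":0,"gripper":-1},{"x":0,"y":0,"z":0,"yaw":0,"gripper":-1}]'; python3 -c "import h;h.where()"
python3 -m inch '[{"x":0,"y":0,"z":-2,"yaw":0,"gripper":-1},{"x":0,"y":0,"z":-3.6,"yaw":0,"gripper":-1},{"x":0.6,"y":1.2,"z":0,"yaw":0,"gripper":-1},{"x":1.3,"y":2.3,"z":0,"yaw":0,"gripper":-1},{"x":1.6,"y":2.9,"z":0,"yaw":0,"gripper":-1},{"x":1.6,"y":2.9,"z":0,"yaw":0,"gripper":-1},{"x":1.6,"y":2.9,"z":0,"yaw":0,"gripper":-1},{"x":1.6,"y":2.9,"z":0,"yaw":0,"gripper":-1},{"x":0.9,"y":1.6,"z":0,"yaw":0,"gripper":-1},{"x":0.4,"y":0.7,"z":0,"yaw":0,"gripper":-1},{"x":0,"y":0,"z":0,"yaw":0,"gripper":-1},{"x":0,"y":0,"z":0,"yaw":0,"gripper":-1}]'; python3 -c "import h;h.where()"
python3 - <<'E'
from h import *
from workcell import cams
M=np.zeros((600,800,3),np.uint8)
for n,(x,y,w,h),X in (("scene",(180,130,100,110),0),("side",(210,100,100,110),402)):
    f=cams.grab_frame(n)
    im=cv2.resize(f["pixels"][y:y+h,x:x+w,::-1],None,fx=3.98,fy=4.6,interpolation=cv2.INTER_CUBIC); M[:im.shape[0],X:X+im.shape[1]]=im
cv2.imwrite("pics/c3.png",M)
E
```

```text
time_s: 19.05
ee_pos: [518.6, -191.0, 104.9]
ee_rot: [-179.9, -0.0, 89.3]
force: [-0.5, 0.3, -0.3]
gripper_width: 0.8
t 19.05 tip in box frame [-51.5 -48.   82.9] yaw 89.3 F [-0.5  0.3 -0.3] grip 0.8
time_s: 20.05
ee_pos: [693.5, -97.8, 161.1]
ee_rot: [-179.9, 0.0, 89.3]
force: [-1.1, -0.2, 0.4]
gripper_width: 0.3
t 20.05 tip in box frame [122.3  47.4 139.1] yaw 89.3 F [-1.1 -0.2  0.4] grip 0.3
```

View pics/c3.png

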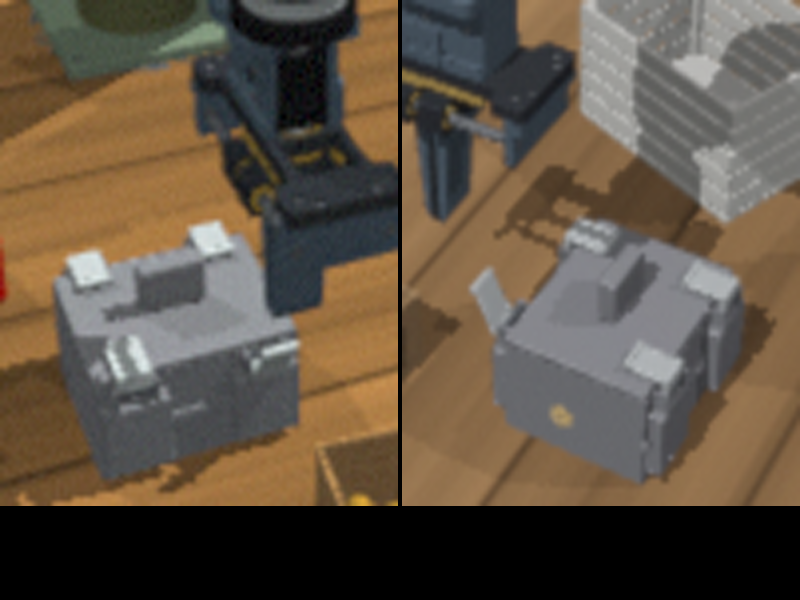

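Clips nl, fr and nr are shut (nr at scene crop 88,270) and only fl is open (side crop 490,300). Next is fl.

```bash
python3 -m inch '[{"x":0,"y":0,"z":1,"yaw":0,"gripper":-1},{"x":0,"y":0,"z":2,"yaw":0,"gripper":-1},{"x":0,"y":0,"z":1.5,"yaw":0,"gripper":-1},{"x":0,"y":0,"z":0.8,"yaw":0,"gripper":-1},{"x":0,"y":0,"z":0,"yaw":0,"gripper":-1},{"x":0,"y":-0.6,"z":0,"yaw":0,"gripper":-1},{"x":0,"y":-0.6,"z":0,"yaw":0,"gripper":-1},{"x":0,"y":-0.6,"z":0,"yaw":0,"gripper":-1},{"x":0,"y":-0.6,"z":0,"yaw":0,"gripper":-1}]'; python3 -c "import h;h.where()"
python3 -m inch '[{"x":0,"y":-0.5,"z":-0.2,"yaw":0,"gripper":-1},{"x":0,"y":-0.5,"z":-0.2,"yaw":0,"gripper":-1},{"x":0,"y":-0.6,"z":0,"yaw":0,"gripper":-1}]'; python3 -c "import h;h.where()"
python3 -m inch '[{"x":0,"y":-0.6,"z":0,"yaw":0,"gripper":-1},{"x":0,"y":-0.6,"z":0,"yaw":0,"gripper":-1},{"x":0,"y":-0.6,"z":0,"yaw":0,"gripper":-1},{"x":0,"y":-0.6,"z":0,"yaw":0,"gripper":-1},{"x":0,"y":-0.6,"z":0,"yaw":0,"gripper":-1},{"x":0,"y":-0.4,"z":0.3,"yaw":0,"gripper":-1},{"x":0,"y":0,"z":0.3,"yaw":0,"gripper":-1},{"x":0,"y":0,"z":0,"yaw":0,"gripper":-1}]'; python3 -c "import h;h.where()"
```

```text
time_s: 20.9
ee_pos: [673.4, -97.5, 111.4]
ee_rot: [179.4, 0.1, 89.2]
force: [10.2, 0.7, 7.4]
gripper_width: 0.2
t 20.9 tip in box frame [102.3  47.4  89.4] yaw 89.2 F [10.2  0.7  7.4] grip 0.2
time_s: 21.15
ee_pos: [662.2, -97.5, 119.2]
ee_rot: [178.6, 0.1, 89.2]
force: [13.8, 1.3, 15.1]
gripper_width: 0.4
t 21.15 tip in box frame [91.  47.4 97.2] yaw 89.2 F [13.8  1.3 15.1] grip 0.4
time_s: 21.82
ee_pos: [618.5, -96.4, 105.6]
ee_rot: [-179.8, -0.0, 89.3]
force: [-0.3, -0.0, -0.2]
gripper_width: 0.3
t 21.82 tip in box frame [47.3 47.9 83.6] yaw 89.3 F [-0.3 -0.  -0.2] grip 0.3
```

Raise clear and back away, then check.

```bash
python3 -m inch '[{"x":0,"y":0,"z":-2,"yaw":0,"gripper":-1},{"x":0,"y":0,"z":-4,"yaw":0,"gripper":-1},{"x":0,"y":0,"z":-4,"yaw":0,"gripper":-1},{"x":1.5,"y":-1.5,"z":-3,"yaw":0,"gripper":-1},{"x":3,"y":-3,"z":0,"yaw":0,"gripper":-1},{"x":3,"y":-3,"z":0,"yaw":0,"gripper":-1},{"x":3,"y":-3,"z":0,"yaw":0,"gripper":-1},{"x":3,"y":-3,"z":0,"yaw":0,"gripper":-1},{"x":2,"y":-2,"z":0,"yaw":0,"gripper":-1},{"x":0,"y":0,"z":0,"yaw":0,"gripper":-1},{"x":0,"y":0,"z":0,"yaw":0,"gripper":-1},{"x":0,"y":0,"z":0,"yaw":0,"gripper":-1}]'; python3 -c "import h;h.where()"
python3 - <<'E'
from h import *
from workcell import cams
M=np.zeros((600,800,3),np.uint8)
for n,(x,y,w,h),X in (("scene",(180,130,100,110),0),("side",(210,100,100,110),402)):
    f=cams.grab_frame(n); np.savez(f"pics/{n}9.npz",**f)
    im=cv2.resize(f["pixels"][y:y+h,x:x+w,::-1],None,fx=3.98,fy=4.6,interpolation=cv2.INTER_CUBIC); M[:im.shape[0],X:X+im.shape[1]]=im
cv2.imwrite("pics/c4.png",M)
E
```

```text
time_s: 22.82
ee_pos: [469.8, 58.0, 236.3]
ee_rot: [-180.0, 0.0, 89.3]
force: [0.9, -0.3, -0.6]
gripper_width: 0.1
t 22.82 tip in box frame [-103.3  200.5  214.3] yaw 89.3 F [ 0.9 -0.3 -0.6] grip 0.1
```

View pics/c4.png

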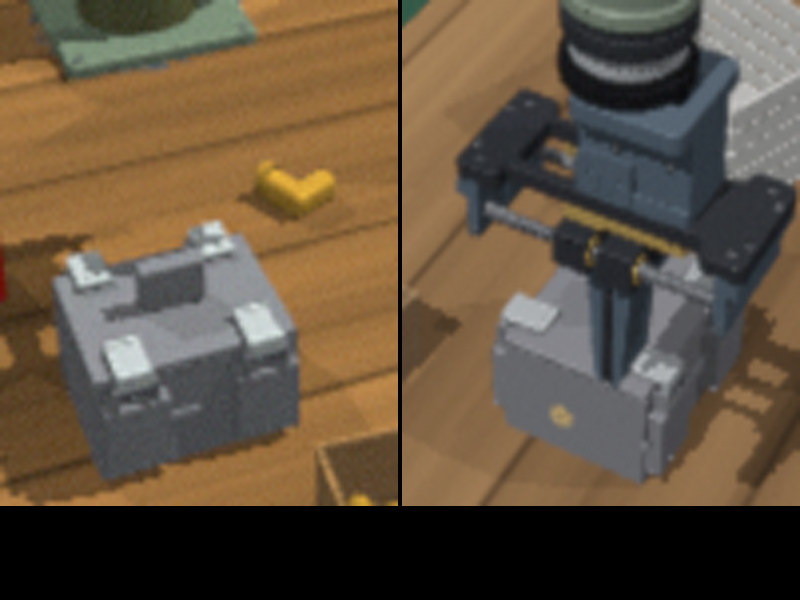

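All four clips lie flat on the lid (scene crop 88,270; 210,240; 128,360; 260,326). The arm is clear and the bystanders look untouched, so I'm handing in.

```bash
python3 -c "
from workcell import env
print(env.job_done())"
```

```text
the job is handed in; nothing more can be done
None
```

The lid is on the grey box and all four clips are shut. I handed the job in at about 23 s; the hand-in gives no verdict.

- **Order:** I seated the lid first, with about 5 N of contact at the expected height. Then I shut the clips in the order near left, far right, near right, far left, checking pictures between steps.
- **Clips:** The last picture shows all four lying flat on the lid. For the last three I also lowered the fingertips to about 83–84 mm over the clip. They met no force there, which fits a shut clip with its top at 81 mm.
- **Bystanders:** The basket, carton and elbow looked unmoved in the final crops. The tub was outside those crops, but the arm never went near it.
- **Odd readings:** The push on the near right clip peaked at 33 N sideways and 28 N upward, on the fingers only and well under the 120 N wrist limit. One early box fit was about 2–3 mm off because of two poorly read corners, so I fitted it again before placing the lid.

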